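Wind the lamp and hold the inspection mirror on the mark

TASK

Wind up the blue clockwork inspection lamp: turn the red key on its top clockwise (seen from above), re-gripping it as often as needed, until it is at its stop and the green charge pin stands fully out. Then turn the spring-loaded mirror by the yellow grip on its top until the inspection camera sees the orange dot of the gearbox housing in it, which is so when the mirror's red-tipped pointer aims at the middle of the dot, and finish while still holding the mirror steady at that angle, without letting go. Leave the other things on the bench where they are.

Things in the scene. Friction and masses are not known exactly. Their poses are not given: they have to be found in the camera images.
- key_grip (a point): Centre of the grip of the lamp's red key, on its vertical turning axis, 90 mm above the bench; turns with the key. The grip is an upright bar 38 mm long (this frame's x), 10 mm thick (y), 28 mm high (z 75 to 103 mm); pinch it across y from above. It stands on the blue lamp box, 64 x 70 mm, 58 mm high, fixed to the bench.
- key (a joint): How far the key is wound, rad: grows as it turns clockwise seen from above; 0 run down, stop at 2.7; starts between 0 and 0.5. A light spring works against winding, but click friction (0.08 N m) keeps the key where it is left. A green pin on the lamp's top, at the corner away from the lens, rises 4 mm per rad.
- mirror_grip (a point): Centre of the mirror's yellow grip, on the vertical turning axis, 93 mm above the bench; turns with the mirror. The grip is an upright bar 38 mm long (this frame's y, along the mirror face), 10 mm thick (x, the mirror's outward normal), 30 mm high (z 78 to 108 mm); pinch it across x from above. The mirror, 50 x 44 mm, stands upright beneath it.
- mirror (a joint): Angle of the mirror, rad: grows counterclockwise seen from above; 0 at rest, stop at 1.2. A spring (0.024 N m at rest plus 0.06 N m per rad) turns it back to 0 when let go.
- sight (a point): Middle of the mirror's face, on its turning axis, 50 mm above the bench. This frame's x points, level, along the camera's line of sight after reflection in the mirror (z up). The brass pointer with a red tip, 74 mm long, lies under the mirror along x, above a fixed round grey dial plate of radius 78 mm; it is geared to turn exactly twice as far as the mirror, the same way.
- camera_lens (a point): Middle of the front of the inspection camera's silver lens, 100 mm from the mirror's turning axis and 50 mm above the bench. The camera (black box, top 66 mm above the bench) is fixed to the dial plate and looks level at the turning axis.
- dot (a point): Middle of the orange dot (28 mm across, 50 mm above the bench) on the upright face of the aluminium gearbox housing, 68 mm wide, 32 mm deep, 76 mm high and fixed to the bench, 110 to 170 mm from the mirror; an orange stripe on its top marks where the dot is. The camera sees it when it lies on the line of sight, at y = 0 in the frame of sight.
- masking_tape: Bystander, to be left alone: roll of cream masking tape lying flat, 96 mm across, 25 mm high; origin at the centre of its underside.
- sanding_block: Bystander, to be left alone: wooden block 40 x 68 x 28 mm; origin at the centre of its underside.
- spool_red: Bystander, to be left alone: red thread spool standing upright, 34 mm across, 52 mm high; origin at the centre of its underside.
Not all that is in view belongs to the job. Leave any purple look-alike of the part that bears dot alone.

How it is judged:
By the outcome, as a careful person would: the job done as asked, in the order asked, and still so for the second after the job is handed in, while the arm keeps its last pose, push and grip.
It also fails if it takes over 42 s, if anything falls off the work surface, if the arm or the gripper's body presses on something with over 40 N, if the wrist force passes 120 N, or if a joint passes its speed limit or range.

ROBOT

A 6-joint arm with a two-finger parallel gripper is mounted at the origin on a cart in front of the work surface, level with it; the furniture and walls round the work are solid. World frame = base frame: x ahead of the robot, y to its left, z up, the work surface at z = 0. Lengths are in m, angles in rad, forces in N, time in s.
With the tool pointing down it reaches from about 0.35 to 0.875 m from the base axis. Payload 4.2 kg.
Tool frame: the origin (TCP) lies midway between the tips of the shut fingers; the grasp point (between the pads) lies 19 mm behind it; z points along the fingers, y is the line along which they close (so a half turn about z gives the same grasp; the last joint's range is limited). The gripper opens to 87 mm and grips with 3 to 60 N. Pads are 19 mm wide; open, the fingers measure 117 mm over their backs; the gripper's body (75 mm by 190 mm) begins 51 mm behind the grasp point.
Start: joints at [1.461, 0.385, 0.008, 0, -1.194, -0.259], TCP at [0.225, 0.583, 0.223] pointing down, gripper open.
Joint ranges: [-3.14, 3.14], [-1.21, 2.06], [-1.07, 1.41], [-3.16, 2.05], [-2.99, -0.16], [-3.1, 3.1]. Speed limits (rad/s): [2.79, 2.79, 3.14, 3.14, 3.14, 3.14].

INTERFACE

Orientations are given as [roll, pitch, yaw] about the fixed x, y, z axes, in that order (R = Rz(yaw) Ry(pitch) Rx(roll)).
In Python, from cell import r, optics gives the robot as it stands.
- The arm moves only by the tool move_arm, never from a script. Its argument "plan" is text: rows parted by semicolons, each of 4 numbers parted by spaces: the shift along the tool's x, y, z normalised to -1 to 1, where 1 is 20 cm, then the turn about the tool's z normalised to -1 to 1, where 1 is pi rad. A call has 1 to 5 rows; each row is the pose to reach, as a shift and turn from the pose commanded when the call began, along the tool's axes at that moment, turning the shorter way round; what a row does not reach only later rows make up. A row lasts 1/8 s, in which the tool goes at most 62.5 mm and 10.7 degrees, less where a joint would pass 70% of its speed; a pose out of reach is approached as far as the arm can. A call with a number of a shift or a turn outside -1 to 1 is refused whole. A call with a gripper value outside its range is refused whole. "gripper" is the opening in per cent of the stroke, from 0 (shut) to 100 (fully open), set as the call begins (left out, the last holds). The fingers move at their own pace and stop on an object; "newtons" is the grip in N (left out, the last holds). Time passes only in rows, so rows that repeat a pose let the fingers close. It gives the time, the measured TCP pose, the force, the opening and the grip force at its end, in the units of the state.
- r.state(): the state, without advancing time (a new reading comes with each control period).
- optics.grab_frame(name): name is "scene" or "top" or "wrist"; returns the picture (480x640x3 uint8, blue, green, red); there is no depth.
- optics.calibration(name): a dict with "vfov" (degrees; the focal length in pixels is half the picture's height over the tangent of half this angle, whatever the lens; pixels are square), "cx", "cy" (the principal point, pixels), "cam_to_world" (4x4, takes a point from camera to world coordinates); the wrist camera has in their place "hand_eye" (4x4, takes a point from camera to tool coordinates, whose origin is the TCP and whose axes are the flange's). Camera axes: x right, y down, z forward; pixel columns grow to the right and rows downward; lengths in m; the calibration is good to about 2 mm. A picture is of the moment at which its call begins: read the wrist's pose just before it. calibration takes no time and is no camera call.
- r.hand_in(): hands the job in; it is judged then, once.
The state is a dict: "time": time; "qpos": joint angles; "qd": joint speeds; "joint_torque": joint torques, N m; "eef_pos": TCP position; "tool_rot": TCP orientation; "force": force on the tool from outside, world axes, zero at the start; "ft_torque": the same for the moment, N m; "opening": opening from 0.0 (shut) to 1.0 (fully open); "grasp_force": force on a finger pad.
Only numpy, scipy, OpenCV 4.12 (cv2) and the standard library are available. Lean on these libraries where they do the work, as an engineer would, in place of code of your own. Each camera call takes 0.05 s, during which the arm holds its last target. There are 200 camera calls.

## Working session

There is one attempt and no reset: what is moved stays moved. The work goes in short steps, Python scripts to look and compute and a tool call to move; the robot and the scene stay as the last step left them, time stands still between calls to the robot, and variables do not carry over. Pictures are saved under pics/ and viewed, at most 10 in all, crops included, and the job is handed in when it is done.

Besides the shell and the picture viewer there is one more tool, called after ">>>" as name(argument=value, ...), one argument or row to a line, values as JSON. move_arm: Moves the arm, as the interface text tells. Its arguments: {"type":"object","properties":{"plan":{"type":"string"},"gripper":{"type":"number"},"newtons":{"type":"number"}},"required":["plan"]}

```bash
mkdir -p pics; ls; cat > h.py <<'E'
import numpy as np, cv2
from cell import r, optics
from scipy.spatial.transform import Rotation as R
def cam(name, st=None):
    c=optics.calibration(name)
    if 'cam_to_world' in c: T=np.array(c['cam_to_world'])
    else:
        st=st or r.state(); W=np.eye(4); W[:3,:3]=R.from_euler('xyz',st['tool_rot']).as_matrix(); W[:3,3]=st['eef_pos']
        T=W@np.array(c['hand_eye'])
    f=240/np.tan(np.radians(c['vfov'])/2)
    return f,c['cx'],c['cy'],T
def ray(C,u,v,z):
    f,cx,cy,T=C; d=T[:3,:3]@np.array([(u-cx)/f,(v-cy)/f,1]); o=T[:3,3]
    return o+d*(z-o[2])/d[2]
def proj(C,p):
    f,cx,cy,T=C; q=T[:3,:3].T@(np.array(p)-T[:3,3]); return np.array([f*q[0]/q[2]+cx,f*q[1]/q[2]+cy])
E
python3 - <<'E'
from h import *
print(r.state())
for n in ['top','scene']:
    cv2.imwrite(f'pics/{n}0.png',optics.grab_frame(n)); print(n,cam(n))
E
```

```text
pics
{'time': 0.0, 'qpos': array([ 1.46059732e+00,  3.85562904e-01,  6.64301372e-03, -5.23466134e-04,
       -1.19397525e+00, -2.58587350e-01]), 'qd': array([-0.00065948,  0.00122805, -0.00234736,  0.00181955, -0.00027797,
       -0.00109392]), 'joint_torque': array([ 9.49013920e-04, -3.90668142e+01,  1.87400025e+01,  4.21974689e+00,
        1.09232203e-02, -1.95484345e-04]), 'eef_pos': array([0.22506985, 0.582434  , 0.22145885]), 'tool_rot': array([ 3.13943921e+00, -6.65455912e-05, -3.68979414e-01]), 'force': array([ 0.07317933, -0.40323417,  0.32310242]), 'ft_torque': array([ 0.03692477, -0.03198145,  0.01338215]), 'grasp_force': 0.0, 'opening': 1.0026188262405193}
top (np.float64(461.4808051595691), 323.5001038063393, 241.02540492564344, array([[-0.01691308, -0.98746241,  0.15694567,  0.34192489],
       [-0.99984142,  0.01757836,  0.00285176, -0.13451958],
       [-0.00557485, -0.15687255, -0.98760312,  1.12353406],
       [ 0.        ,  0.        ,  0.        ,  1.        ]]))
scene (np.float64(452.71821809332226), 323.87562386056004, 241.38191759967575, array([[ 0.71737718, -0.33545023,  0.61060881, -0.1756339 ],
       [-0.69666346, -0.33851268,  0.63251022, -0.87941144],
       [-0.00547687, -0.87913725, -0.47653719,  0.6309482 ],
       [ 0.        ,  0.        ,  0.        ,  1.        ]]))
```

View pics/top0.png

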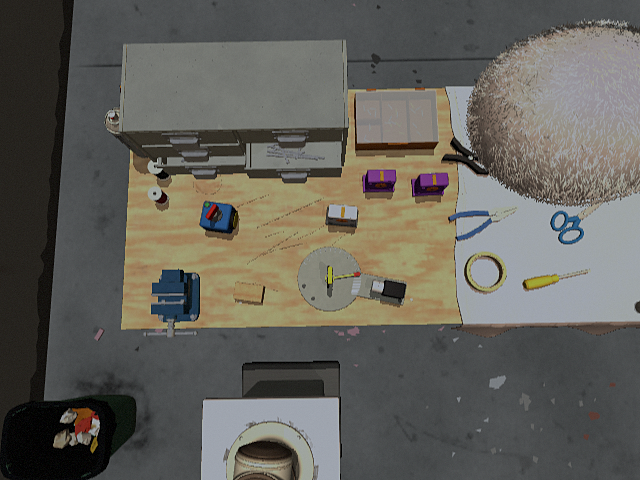

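View pics/scene0.png

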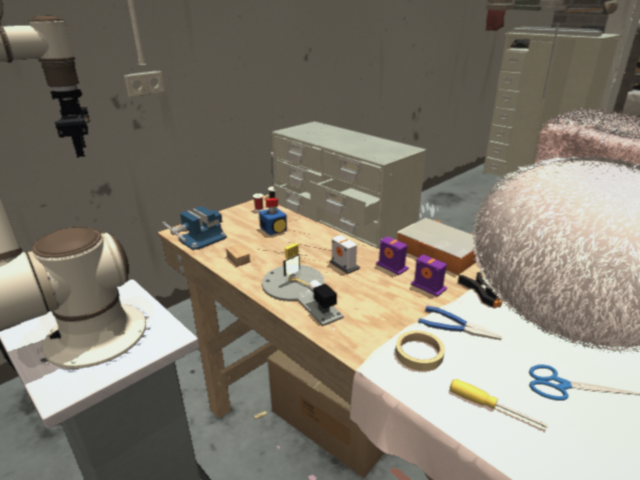

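The top view shows the lamp at (218,217) with its red key at (211,213), and the mirror grip at (330,275) with the red pointer tip at (357,274). The real housing is at (343,215), the purple look-alikes at (380,180) and (430,183), and the inspection camera at (388,290). I'll measure these by colour.

```bash
cat >> h.py <<'E'
def blob(im,box,kind,minS=110):
    x0,y0,x1,y1=box; hsv=cv2.cvtColor(im[y0:y1,x0:x1],cv2.COLOR_BGR2HSV); H,S,V=[hsv[...,i].astype(int) for i in range(3)]
    rng={'red':((H<7)|(H>172)),'yellow':((H>=22)&(H<36)),'orange':((H>=8)&(H<=21)),'green':((H>40)&(H<85)),'blue':((H>95)&(H<125))}[kind]
    m=(rng&(S>minS)&(V>60)).astype(np.uint8)
    n,l,s,c=cv2.connectedComponentsWithStats(m)
    if n<2: return None
    k=1+np.argmax(s[1:,4]); ys,xs=np.where(l==k); P=np.c_[xs+x0,ys+y0].astype(np.float32)
    rc=cv2.minAreaRect(P)
    return P.mean(0),len(P),rc,P
E
python3 - <<'E'
from h import *
t=cv2.imread('pics/top0.png'); C=cam('top')
def show(nm,box,kind,z,minS=110):
    b=blob(t,box,kind,minS)
    if b is None: print(nm,None);return
    box4=[ray(C,*p,z)[:2] for p in cv2.boxPoints(b[2])]
    e=[box4[1]-box4[0],box4[2]-box4[1]]; e.sort(key=np.linalg.norm)
    print(nm,b[0].round(1),b[1],'pos',ray(C,*b[0],z).round(4),'rectc',np.mean(box4,0).round(4),'L',np.linalg.norm(e[1]).round(4),np.linalg.norm(e[0]).round(4),'ang',np.arctan2(e[1][1],e[1][0]).round(3))
show('key',(195,195,225,230),'red',.103)
show('green',(195,190,240,240),'green',.065,80)
show('lamp',(190,190,245,245),'blue',.058)
show('mgrip',(315,255,345,300),'yellow',.108)
show('tip',(345,262,370,285),'red',.01)
show('stripe',(325,200,360,230),'orange',.076)
for nm,p in dict(cabL=(122,128),cabR=(347,128),cabBL=(135,165),cabBR=(345,168),dialL=(298,278),dialR=(363,278),camR=(405,290),lens=(355,286)).items(): print(nm,ray(C,*p,0).round(3))
z=cv2.resize(t[195:320,185:420],None,fx=3.4,fy=3.4,interpolation=cv2.INTER_CUBIC); cv2.imwrite('pics/topz.png',z)
E
```

```text
key [210.5 211.1] 61 pos [0.5773 0.1233 0.103 ] rectc [0.5776 0.1232] L 0.0353 0.0089 ang -0.537
green [206.5 204.1] 15 pos [0.603  0.1426 0.065 ] rectc [0.6034 0.1427] L 0.0097 0.0071 ang -3.119
lamp [216.5 216.8] 483 pos [0.5736 0.1201 0.058 ] rectc [0.5775 0.1231] L 0.0684 0.062 ang -1.757
mgrip [329.5 274.9] 69 pos [ 0.4276 -0.1435  0.108 ] rectc [ 0.4285 -0.1435] L 0.0375 0.0066 ang 3.122
tip [356.5 273.8] 24 pos [ 0.4373 -0.2096  0.01  ] rectc [ 0.4369 -0.2096] L 0.0121 0.0097 ang -1.588
stripe [342.4 211.4] 34 pos [ 0.5773 -0.1766  0.076 ] rectc [ 0.577  -0.1768] L 0.0214 0.007 ang 3.118
cabL [0.824 0.382 0.   ]
cabR [ 0.813 -0.196  0.   ]
cabBL [0.724 0.344 0.   ]
cabBR [ 0.706 -0.189  0.   ]
dialL [ 0.43  -0.068  0.   ]
dialR [ 0.428 -0.226  0.   ]
camR [ 0.397 -0.327  0.   ]
lens [ 0.409 -0.206  0.   ]
```

View pics/topz.png

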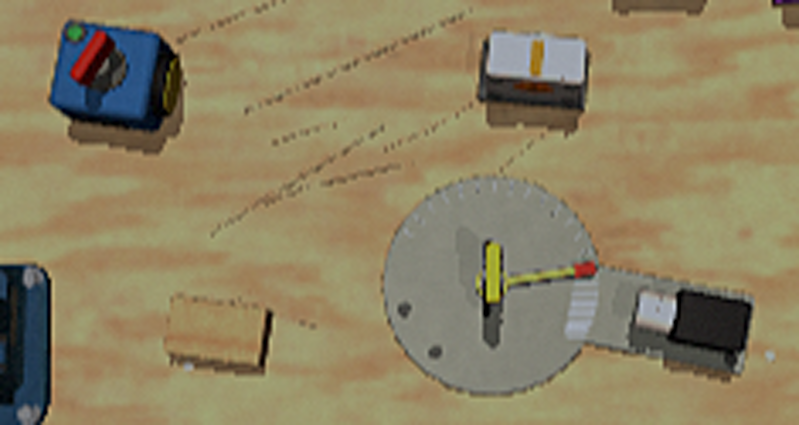

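The key bar measures 35×9 mm, and the mirror grip and stripe positions agree with the given sizes. The zoom shows the sight pointing to the camera side and the dot on the housing face towards the mirror. I'll move above the key now.

```bash
cat >> h.py <<'E'
def to(x,y,z,yaw=None):
    s=r.state(); M=R.from_euler('xyz',s['tool_rot']).as_matrix()
    d=M.T@(np.array([x,y,z])-s['eef_pos'])/0.2
    t=0 if yaw is None else -((yaw-s['tool_rot'][2]+np.pi)%(2*np.pi)-np.pi)/np.pi
    print('move',d.round(4),'turn',round(t,4),'| pos',s['eef_pos'].round(4),'yaw',s['tool_rot'].round(4),'t',round(s['time'],2),'F',s['force'].round(1),'q6',s['qpos'][5].round(2))
E
python3 - <<'E'
from h import *
to(.56,.13,.2,-.537)
E
```

```text
move [2.3777 1.506  0.111 ] turn 0.0535 | pos [0.2251 0.5825 0.2216] yaw [ 3.1396e+00 -1.0000e-04 -3.6890e-01] t 0.1 F [-0.9 -0.8  0.4] q6 -0.26
```

>>> move_arm(
  plan="0.27 0.17 0; 0.54 0.34 0; 0.81 0.51 0.03",
  gripper=50,
  newtons=30,
)

```text
validation failed for argument at $.pl...
```

>>> move_arm(
  plan="0.26 0.17 0; 0.52 0.34 0; 0.8 0.5 0.04",
)

```text
validation failed for argument at $.pl...
```

>>> move_arm(
  plan="0.26 0.17 0 0; 0.52 0.34 0 0.03; 0.77 0.5 0.04 0.053; 0.77 0.5 0.04 0.053",
)

```text
time: 0.6
eef_pos: [0.3341, 0.4305, 0.2138]
tool_rot: [3.139, -0.0, -0.54]
force: [-0.1, 0.2, -0.0]
opening: 1.001
grasp_force: 0.0
```

```bash
python3 - <<'E'
from h import *
to(.5775,.1232,.2,-.537)
s=r.state(); im=optics.grab_frame('wrist'); cv2.imwrite('pics/w1.png',im); C=cam('wrist',s); print(C[0],C[3].round(3)); print('key at',proj(C,(.5775,.1232,.103)))
E
```

```text
move [1.8342 0.6913 0.071 ] turn -0.0011 | pos [0.3341 0.4305 0.2138] yaw [ 3.1389 -0.     -0.5404] t 0.6 F [-0.1  0.2 -0. ] q6 -0.18
399.6748038058941 [[-0.514 -0.818 -0.258  0.405]
 [-0.858  0.492  0.152  0.387]
 [ 0.003  0.299 -0.954  0.376]
 [ 0.     0.     0.     1.   ]]
key at [ 632.11828123 -560.3698347 ]
```

View pics/w1.png

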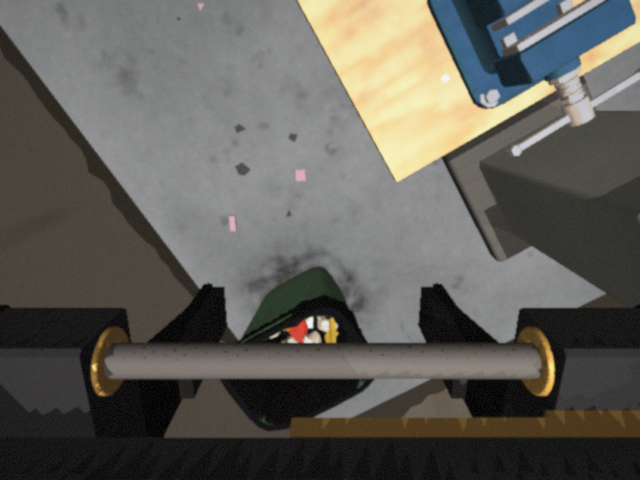

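The picture shows the bench corner, the vice at upper right and the open fingers; the key is not in view yet. Two of the moves were refused because every row needs 4 numbers. I'll go on.

>>> move_arm(
  plan="0.29 0.11 0 0; 0.58 0.22 0 0; 0.88 0.33 0 0; 0.88 0.33 0.03 0",
  gripper=50,
  newtons=30,
)

```text
time: 1.15
eef_pos: [0.4524, 0.2862, 0.2087]
tool_rot: [-3.141, -0.0, -0.539]
force: [-0.1, -0.7, -0.4]
opening: 0.626
grasp_force: 0.0
```

>>> move_arm(
  plan="0.29 0.11 0 0; 0.58 0.22 0 0; 0.85 0.36 0.02 0; 0.85 0.36 0.02 0",
)

```text
time: 1.65
eef_pos: [0.5612, 0.1376, 0.2033]
tool_rot: [3.14, 0.001, -0.539]
force: [-0.6, 0.3, 0.0]
opening: 0.504
grasp_force: 0.0
```

```bash
python3 - <<'E'
from h import *
to(.5775,.1232,.2,-.537)
s=r.state(); im=optics.grab_frame('wrist'); cv2.imwrite('pics/w2.png',im); C=cam('wrist',s); print('key at',proj(C,(.5775,.1232,.103)))
E
```

```text
move [0.1067 0.02   0.0164] turn -0.0005 | pos [0.5612 0.1376 0.2033] yaw [ 3.1401e+00  8.0000e-04 -5.3860e-01] t 1.65 F [-0.6  0.3  0. ] q6 0.51
key at [326.02781911 209.13915926]
```

View pics/w2.png

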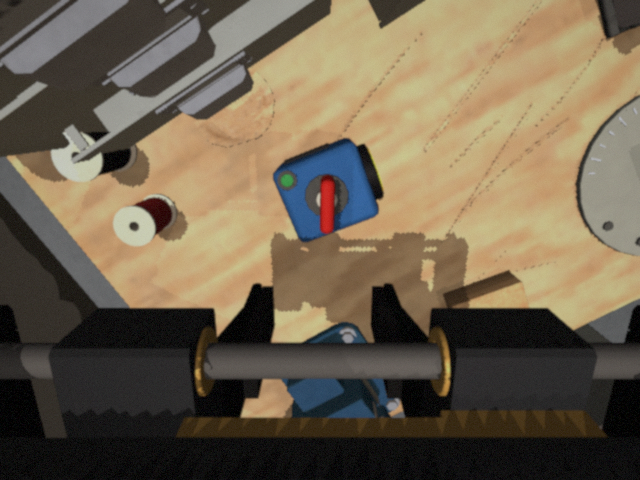

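The wrist picture shows the red key at (327,204), where (326,209) was predicted. The green pin is at (287,181), and an open drawer handle reaches to about (230,80), clear of the lamp. I'll refine the key pose and the drawer distance.

```bash
python3 - <<'E'
from h import *
s=r.state(); im=cv2.imread('pics/w2.png'); C=cam('wrist',s)
b=blob(im,(300,160,350,250),'red'); print(b[0],b[1],b[2])
P=cv2.boxPoints(b[2]); G=np.array([ray(C,*p,.103)[:2] for p in P]); print(G.round(4))
c=G.mean(0); e=max([G[1]-G[0],G[2]-G[1]],key=np.linalg.norm); a=np.arctan2(e[1],e[0]); a=(a+.5+np.pi/2)%np.pi-np.pi/2-.5
print('c',c,'L',np.linalg.norm(e),'ang',a)
for z in (.05,.12): print('drawer handle',z,ray(C,230,85,z).round(3), ray(C,185,115,z).round(3))
g=blob(im,(270,165,305,200),'green',80); print('pin',g[0],ray(C,*g[0],.065))
l=blob(im,(262,130,390,250),'blue'); q=cv2.boxPoints(l[2]); print('lamp',[ray(C,*p,.058)[:2].round(4) for p in q],np.mean([ray(C,*p,.058)[:2] for p in q],0))
to(*c,.11,a); print(s['qpos'].round(2))
E
```

```text
[327.06406 203.63191] 796 ((327.5, 204.0), (58.0, 15.0), 90.0)
[[0.5986 0.1165]
 [0.5935 0.108 ]
 [0.5591 0.128 ]
 [0.5644 0.1369]]
c [0.57890315 0.12236325] L 0.03980621319299667 ang -0.5268285916933921
drawer handle 0.05 [0.683 0.144 0.05 ] [0.683 0.185 0.05 ]
drawer handle 0.12 [0.672 0.133 0.12 ] [0.672 0.165 0.12 ]
pin [286.65625 180.04688] [0.60339043 0.14313209 0.065     ]
lamp [array([0.6153, 0.1509]), array([0.604 , 0.0849]), array([0.5426, 0.0931]), array([0.553 , 0.1631])] [0.57872664 0.12298194]
move [0.1223 0.0242 0.4677] turn -0.0031 | pos [0.5605 0.1391 0.2036] yaw [ 3.1406e+00  9.0000e-04 -5.3650e-01] t 1.7 F [-0.6  0.3  0.3] q6 0.51
[ 0.52  0.32 -0.14 -0.   -1.11  0.51]
```

```bash
python3 - <<'E'
from h import *
t=cv2.imread('pics/top0.png'); s0=cv2.imread('pics/scene0.png'); w=cv2.imread('pics/w2.png')
a=cv2.resize(t[120:240,130:260],(520,480),interpolation=cv2.INTER_CUBIC)
b=cv2.resize(w[0:160,20:280],(780,480),interpolation=cv2.INTER_CUBIC)[:,250:520]
cv2.imwrite('pics/ab.png',np.hstack([a,b]))
E
```

```text
(no output)
```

View pics/ab.png

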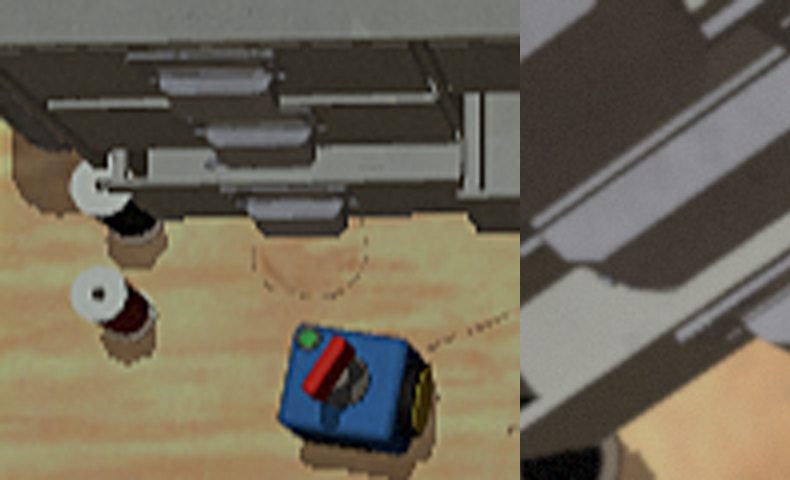

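The crop shows that the lowest drawer handle spans (192,174) to (216,176) in the top view; in the wrist view it runs from about (182,112) to (252,78). I'll triangulate its height.

```bash
python3 - <<'E'
from h import *
T=cam('top');W=cam('wrist')
def tri(pt,pw):
    def ln(C,p): d=C[3][:3,:3]@np.array([(p[0]-C[1])/C[0],(p[1]-C[2])/C[0],1]); return C[3][:3,3],d/np.linalg.norm(d)
    o1,d1=ln(T,pt);o2,d2=ln(W,pw); k=np.linalg.lstsq(np.c_[d1,-d2],o2-o1,rcond=None)[0]
    a,b=o1+k[0]*d1,o2+k[1]*d2; print(((a+b)/2).round(3),'gap',np.linalg.norm(a-b).round(4))
tri((216,175),(252,75)); tri((192.5,173),(182,112)); tri((205,175.5),(217,97))
E
```

```text
[0.682 0.127 0.041] gap 0.0007
[0.687 0.186 0.042] gap 0.0034
[0.686 0.161 0.02 ] gap 0.0033
```

>>> move_arm(
  plan="0.12 0.022 0 -0.003; 0.12 0.022 0.28 -0.003; 0.12 0.022 0.5 -0.003; 0.12 0.022 0.64 -0.003; 0.12 0.022 0.64 -0.003",
)

```text
time: 2.33
eef_pos: [0.5764, 0.1246, 0.0743]
tool_rot: [3.137, 0.003, -0.523]
force: [1.4, -0.0, -0.1]
opening: 0.501
grasp_force: 0.0
```

```bash
python3 - <<'E'
from h import *
to(.5787,.1225,.075,-.527)
s=r.state(); im=optics.grab_frame('wrist'); cv2.imwrite('pics/w3.png',im); C=cam('wrist',s)
b=blob(im,(200,200,440,470),'red'); print(b[:3], proj(C,(.5787,.1225,.103)))
E
```

```text
move [ 0.0152  0.0036 -0.0035] turn 0.0014 | pos [0.5764 0.1246 0.0743] yaw [ 3.1373  0.0032 -0.5227] t 2.33 F [ 1.4 -0.  -0.1] q6 0.56
(array([322.9358 , 305.97934], dtype=float32), 1791, ((323.4955749511719, 304.6331787109375), (26.418663024902344, 75.45809936523438), 1.9091525077819824)) [320.98821953 334.67570194]
```

View pics/w3.png

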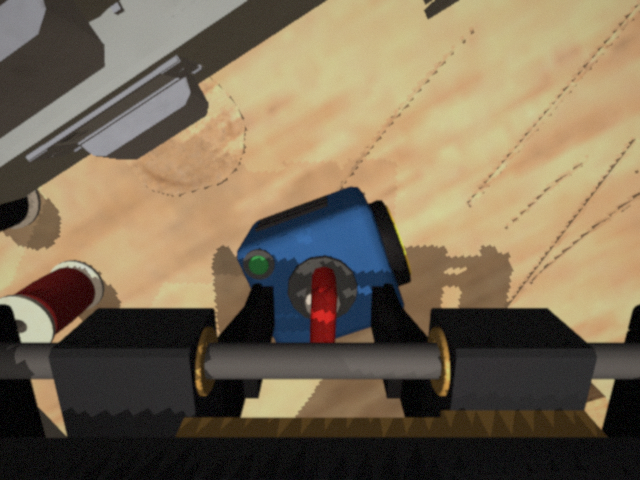

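The picture shows the key at (323,305), centred between the fingers at 272 and 375. I'll close and wind.

>>> move_arm(
  plan="0.01 0.002 0 0; 0.01 0.002 0 0; 0.01 0.002 0 0; 0.01 0.002 0 0",
  gripper=0,
  newtons=40,
)

```text
time: 2.88
eef_pos: [0.5802, 0.1216, 0.077]
tool_rot: [-3.141, -0.001, -0.526]
force: [0.1, 3.5, 0.8]
opening: 0.138
grasp_force: 2.9
```

>>> move_arm(
  plan="0 0 0 0.03; 0 0 0 0.08; 0 0 0 0.13; 0 0 0 0.18; 0 0 0 0.23",
)

```text
time: 3.5
eef_pos: [0.5791, 0.121, 0.077]
tool_rot: [3.139, -0.0, -1.253]
force: [-4.0, -1.3, 4.1]
opening: 0.114
grasp_force: 40.0
```

```bash
python3 - <<'E'
from h import *
s=r.state(); print(s['ft_torque'],s['force'],s['opening'],s['grasp_force']); to(.5787,.1225,.075,-.527)
E
```

```text
[-0.02172989  0.96661083  0.09942663] [-3.99928632 -1.29161256  4.14449782] 0.11449971836295592 39.995814389549196
move [-0.0076 -0.0005  0.0101] turn -0.2312 | pos [0.5791 0.121  0.077 ] yaw [ 3.1394e+00 -4.0000e-04 -1.2534e+00] t 3.5 F [-4.  -1.3  4.1] q6 -0.16
```

>>> move_arm(
  plan="0 0 0 0.05; 0 0 0 0.1; 0 0 0 0.15; 0 0 0 0.2; 0 0 0 0.25",
)

```text
time: 4.12
eef_pos: [0.577, 0.1211, 0.077]
tool_rot: [3.137, -0.004, -2.039]
force: [-8.6, 2.6, 8.0]
opening: 0.109
grasp_force: 40.0
```

>>> move_arm(
  plan="0 0 0 0.05; 0 0 0 0.1; 0 0 0 0.15; 0 0 0 0.2; 0 0 0 0.2",
)

```text
time: 4.75
eef_pos: [0.5759, 0.1223, 0.077]
tool_rot: [3.138, -0.007, -2.664]
force: [-12.9, 6.9, 10.0]
opening: 0.112
grasp_force: 40.0
```

```bash
python3 - <<'E'
from h import *
s=r.state(); print(s['ft_torque'],s['force'],s['opening'],s['grasp_force']); to(.5787,.1225,.075,-.527)
E
```

```text
[ 2.03744185  3.44461753 -0.02477427] [-12.90710549   6.85712951   9.95959676] 0.11237600448999033 40.0023261224851
move [-0.0129 -0.0055  0.01  ] turn -0.6801 | pos [0.5759 0.1223 0.077 ] yaw [ 3.1381 -0.0066 -2.6638] t 4.75 F [-12.9   6.9  10. ] q6 -1.57
```

>>> move_arm(
  plan="0.014 0.016 0 0; 0.014 0.016 0 0.02; 0.014 0.016 0 0.03; 0.014 0.016 0 0.03",
)

```text
time: 5.25
eef_pos: [0.5756, 0.1227, 0.077]
tool_rot: [-3.141, -0.001, -2.757]
force: [-4.1, -0.9, 5.9]
opening: 0.109
grasp_force: 40.0
```

```bash
python3 - <<'E'
from h import *
s=r.state(); print(s['ft_torque'],s['force'],s['opening'],s['grasp_force'],s['joint_torque'][5]); to(.5787,.1225,.075,-.527)
im=optics.grab_frame('wrist'); cv2.imwrite('pics/w4.png',im)
g=blob(im,(150,150,450,420),'green',80); print(g[:2])
E
```

```text
[-0.19460463  0.98687552 -0.0027108 ] [-4.08946266 -0.85607312  5.86964881] 0.109312779614136 40.00070792622864 -0.06015809951350093
move [-0.014  -0.0069  0.0101] turn -0.7097 | pos [0.5756 0.1227 0.077 ] yaw [-3.1414e+00 -1.1000e-03 -2.7566e+00] t 5.25 F [-4.1 -0.9  5.9] q6 -1.67Traceback (most recent call last):
  File "<stdin>", line 4, in <module>
TypeError: 'NoneType' object is not subscriptable
```

>>> move_arm(
  plan="0 0 0 0.025; 0 0 0 0.05; 0 0 0 0.05",
)

```text
time: 5.68
eef_pos: [0.5757, 0.123, 0.077]
tool_rot: [-3.141, -0.001, -2.91]
force: [-4.1, -1.0, 5.3]
opening: 0.112
grasp_force: 40.0
```

```bash
python3 - <<'E'
from h import *
s=r.state(); print(s['ft_torque'],s['opening'],s['joint_torque'][5]); to(.5787,.1225,.075,-.527)
E
```

```text
[0.08114339 1.00570916 0.74476819] 0.1124758657787414 -0.8577362447977066
move [-0.0142 -0.0061  0.0102] turn -0.7587 | pos [0.5757 0.123  0.077 ] yaw [-3.1409e+00 -9.0000e-04 -2.9105e+00] t 5.67 F [-4.1 -1.   5.3] q6 -1.83
```

>>> move_arm(
  plan="0 0 0 0.02; 0 0 0 0.04; 0 0 0 0.04",
)

```text
time: 6.05
eef_pos: [0.5759, 0.1231, 0.077]
tool_rot: [-3.141, -0.0, -3.034]
force: [-4.2, 0.5, 5.6]
opening: 0.133
grasp_force: 46.3
```

```bash
python3 - <<'E'
from h import *
s=r.state(); print(s['ft_torque'],s['opening'],s['joint_torque'][5]); to(.5787,.1225,.075,-.527)
E
```

```text
[0.06183057 1.01201025 1.16467379] 0.13276248795574702 -1.228729784488678
move [-0.0138 -0.0044  0.0101] turn -0.7981 | pos [0.5759 0.1231 0.077 ] yaw [-3.1405e+00 -5.0000e-04 -3.0342e+00] t 6.05 F [-4.2  0.5  5.6] q6 -1.95
```

>>> move_arm(
  plan="0 0 0 0; 0 0 0 0; 0 0 -0.25 0; 0 0 -0.5 0; 0 0 -0.5 0",
  gripper=50,
)

```text
time: 6.68
eef_pos: [0.579, 0.1242, 0.1812]
tool_rot: [3.138, 0.01, -3.039]
force: [-0.3, -0.6, -0.3]
opening: 0.49
grasp_force: 0.0
```

```bash
python3 - <<'E'
from h import *
s=r.state(); im=optics.grab_frame('wrist'); t=optics.grab_frame('top'); C=cam('wrist',s)
print(s['eef_pos'],s['tool_rot'],s['opening'])
print(proj(C,(.578,.1225,.103)),proj(C,(.6034,.143,.07)))
x,y=proj(C,(.578,.1225,.08)).astype(int)
for n,k in(('red',110),('green',80)):
    b=blob(im,(max(0,x-120),max(0,y-120),min(640,x+120),min(480,y+120)),n,k); print(n,b and b[:3])
    if b and n=='red':
        G=np.array([ray(C,*p,.103)[:2] for p in cv2.boxPoints(b[2])]); e=max([G[1]-G[0],G[2]-G[1]],key=np.linalg.norm); print('c',G.mean(0),'ang',np.arctan2(e[1],e[0])%np.pi,'L',np.linalg.norm(e))
    if b and n=='green': print([ (z,ray(C,*b[0],z).round(4)) for z in(.06,.065,.07,.075)])
g=blob(t,(195,190,240,240),'green',80); print('top',g and g[:2], g and [(z,ray(cam('top'),*g[0],z).round(4)) for z in(.06,.065,.07,.075)])
cv2.imwrite('pics/w5.png',im)
E
```

```text
[0.57902982 0.12419611 0.1811769 ] [ 3.13844838  0.01025598 -3.03931232] 0.4901441418782979
[321.64246785 246.22722307] [345.7963712  266.61610214]
red (array([320.9845, 239.8062], dtype=float32), 903, ((320.8376159667969, 239.94126892089844), (62.28252029418945, 16.320249557495117), 80.13418579101562))
c [0.57436995 0.12169635] ang 0.27125740604895116 L 0.0413762583889103
green (array([344.7971, 265.8768], dtype=float32), 138, ((344.5, 266.0), (12.0, 13.0), 90.0))
[(0.06, array([0.6068, 0.1432, 0.06  ])), (0.065, array([0.6049, 0.1427, 0.065 ])), (0.07, array([0.6029, 0.1422, 0.07  ])), (0.075, array([0.6009, 0.1417, 0.075 ]))]
top None None
```

View pics/w5.png

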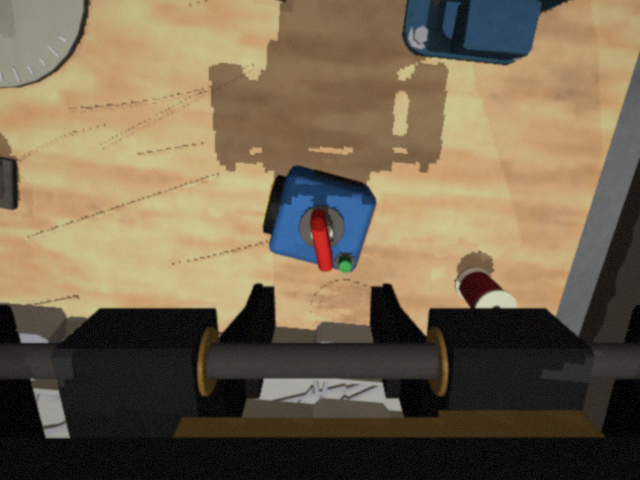

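The key now lies at about −2.87, turned about 2.34 rad, and the pin is visibly proud at (345,266). The torque rise showed a stop. I'll re-grip gently once to confirm it is seated.

```bash
python3 - <<'E'
from h import *
to(.5765,.1223,.077,-2.885)
E
```

```text
move [-0.0014 -0.0056  0.4975] turn -0.0494 | pos [0.5761 0.1233 0.1765] yaw [ 3.1405e+00  7.0000e-04 -3.0401e+00] t 6.78 F [-0.  -0.5 -0.3] q6 -1.95
```

>>> move_arm(
  plan="0 -0.005 0 -0.05; 0 -0.005 0.25 -0.05; 0 -0.005 0.5 -0.05; 0 -0.005 0.5 -0.05",
)

```text
time: 7.28
eef_pos: [0.5723, 0.1204, 0.0712]
tool_rot: [-3.14, -0.012, -2.883]
force: [-0.4, 0.1, 0.0]
opening: 0.5
grasp_force: 0.0
```

>>> move_arm(
  plan="0 0 0 0; 0 0 0 0; 0 0 0 0; 0 0 0 0",
  gripper=0,
  newtons=40,
)

```text
time: 7.78
eef_pos: [0.5765, 0.1224, 0.0775]
tool_rot: [3.141, 0.002, -2.882]
force: [-1.5, 4.1, 2.9]
opening: 0.131
grasp_force: 3.5
```

```bash
python3 - <<'E'
from h import *
s=r.state(); print(s['ft_torque'],s['opening'],s['joint_torque'][5]); to(.5765,.1223,.077,-2.885)
E
```

```text
[1.76158479 0.36136672 0.08070635] 0.13083879782451716 -0.02444007550366223
move [ 0.0003 -0.0006  0.0027] turn 0.0009 | pos [0.5765 0.1224 0.0775] yaw [ 3.1410e+00  1.9000e-03 -2.8821e+00] t 7.78 F [-1.5  4.1  2.9] q6 -1.79
```

>>> move_arm(
  plan="0 0 0 0.01; 0 0 0 0.02; 0 0 0 0.02",
)

```text
time: 8.15
eef_pos: [0.5764, 0.1231, 0.0775]
tool_rot: [3.141, 0.001, -2.943]
force: [-2.7, 4.5, 4.6]
opening: 0.116
grasp_force: 40.0
```

```bash
python3 - <<'E'
from h import *
s=r.state(); print(s['ft_torque'],s['opening'],s['joint_torque'][5]); to(.5765,.1223,.077,-2.885)
E
```

```text
[1.37868928 0.81810597 0.88697893] 0.11643633412761034 -0.8943392895162106
move [ 0.0003 -0.004   0.0026] turn -0.0183 | pos [0.5764 0.1231 0.0775] yaw [ 3.1413e+00  1.4000e-03 -2.9426e+00] t 8.15 F [-2.7  4.5  4.6] q6 -1.86
```

At the stop: 0.89 N m within 0.06 rad. I'll release, rise and go to the mirror.

>>> move_arm(
  plan="0 0 0 0; 0 0 0 0; 0 0 -0.25 0; 0 0 -0.55 0; 0 0 -0.6 0",
  gripper=50,
)

```text
time: 8.78
eef_pos: [0.5787, 0.1225, 0.2014]
tool_rot: [3.14, 0.009, -2.946]
force: [-0.2, 0.0, -0.3]
opening: 0.483
grasp_force: 0.0
```

```bash
python3 - <<'E'
from h import *
s=r.state(); im=optics.grab_frame('wrist'); C=cam('wrist',s)
x,y=proj(C,(.578,.1225,.08)).astype(int)
b=blob(im,(max(0,x-120),max(0,y-120),min(640,x+120),min(480,y+120)),'red'); G=np.array([ray(C,*p,.103)[:2] for p in cv2.boxPoints(b[2])]); e=max([G[1]-G[0],G[2]-G[1]],key=np.linalg.norm); print('c',G.mean(0),'ang',np.arctan2(e[1],e[0])%np.pi-np.pi)
to(.429,-.1435,.195,-3.15)
E
```

```text
c [0.57470737 0.12115483] ang -2.8826013433979134
move [ 0.9887 -1.1589  0.0185] turn 0.065 | pos [0.5779 0.1223 0.2003] yaw [ 3.1405  0.0068 -2.9458] t 8.82 F [-0.3  0.7  0.7] q6 -1.86
```

>>> move_arm(
  plan="0.2 -0.23 0 0; 0.4 -0.46 0 0; 0.6 -0.69 0 0; 0.75 -0.9 0 0; 0.75 -0.9 0 0",
)

```text
time: 9.45
eef_pos: [0.4614, -0.0863, 0.1951]
tool_rot: [3.141, -0.004, -2.95]
force: [0.3, 0.1, -0.0]
opening: 0.504
grasp_force: 0.0
```

>>> move_arm(
  plan="0.1 -0.13 0 0.03; 0.23 -0.26 0.01 0.065; 0.23 -0.26 0.01 0.065",
)

```text
time: 9.82
eef_pos: [0.4277, -0.1445, 0.1931]
tool_rot: [3.141, -0.003, 3.131]
force: [0.4, -0.6, 0.3]
opening: 0.502
grasp_force: 0.0
```

```bash
python3 - <<'E'
from h import *
to(.4285,-.1435,.195,-3.15)
s=r.state(); im=optics.grab_frame('wrist'); cv2.imwrite('pics/w6.png',im); C=cam('wrist',s)
x,y=proj(C,(.4285,-.1435,.108)).astype(int); print(x,y,s['qpos'].round(2))
b=blob(im,(x-70,max(0,y-80),x+70,y+80),'yellow',100); G=np.array([ray(C,*p,.108)[:2] for p in cv2.boxPoints(b[2])]); e=max([G[1]-G[0],G[2]-G[1]],key=np.linalg.norm); print(b[:3],'c',G.mean(0),'ang',np.arctan2(e[1],e[0])%np.pi,np.linalg.norm(e))
E
```

```text
move [-0.0041  0.0049 -0.0093] turn -0.0007 | pos [ 0.4277 -0.1445  0.1931] yaw [ 3.1413e+00 -3.1000e-03  3.1310e+00] t 9.82 F [ 0.4 -0.6  0.3] q6 -1.62
325 247 [ 0.04  0.11 -0.44 -0.   -1.02 -1.62]
(array([314.58618, 234.18651], dtype=float32), 1201, ((295.1262512207031, 233.92660522460938), (76.99837493896484, 68.29370880126953), 6.709836959838867)) c [ 0.41992096 -0.16339264] ang 1.441016878076617 0.0484961711942437
```

View pics/w6.png

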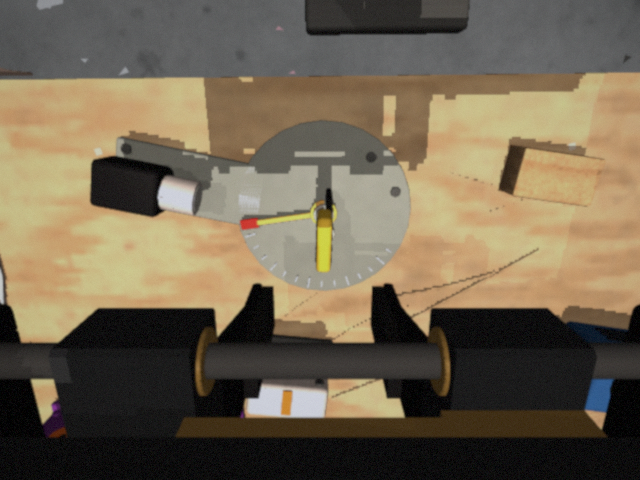

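The view shows the mirror grip bar as a vertical strip at x≈324, y 212–270. The pointer tip is at (249,224), the camera lens at (180,195), and the housing with its orange stripe at (287,402). I'll measure the axis, the pointer and the dot direction.

```bash
cat >> h.py <<'E'
def ln(C,p): d=C[3][:3,:3]@np.array([(p[0]-C[1])/C[0],(p[1]-C[2])/C[0],1]); return C[3][:3,3],d/np.linalg.norm(d)
def tri(C1,p1,C2,p2):
    o1,d1=ln(C1,p1);o2,d2=ln(C2,p2); k=np.linalg.lstsq(np.c_[d1,-d2],o2-o1,rcond=None)[0]
    a,b=o1+k[0]*d1,o2+k[1]*d2; return ((a+b)/2).round(4),np.linalg.norm(a-b).round(4)
E
python3 - <<'E'
from h import *
T=cam('top');S=cam('scene');W=cam('wrist')
t=cv2.imread('pics/top0.png');sc=cv2.imread('pics/scene0.png');w=cv2.imread('pics/w6.png')
P=blob(w,(314,190,336,280),'yellow',100); ys=P[3]; 
for y in range(200,275,6):
    q=ys[(ys[:,1]>=y)&(ys[:,1]<y+6)]; print(y,len(q),q[:,0].min() if len(q) else '',q[:,0].max() if len(q) else '')
tp={'tip_t':blob(t,(345,262,370,285),'red')[0],'tip_s':None,'tip_w':blob(w,(235,212,265,238),'red')[0]}
print(tp,'tip top-wrist',tri(T,tp['tip_t'],W,tp['tip_w']))
ds=blob(sc,(330,235,358,275),'orange'); print('dot scene',ds[:2],[ray(S,*ds[0],.05).round(4)])
st=blob(t,(325,200,360,218),'orange'); print('stripe',st[3].min(0),st[3].max(0),st[2]); 
sw=blob(w,(270,380,310,425),'orange'); print('stripe wrist',sw[0],sw[2],ray(W,*sw[0],.076).round(4))
db=blob(t,(325,218,360,228),'orange',60); print('dot top',db and (db[:3],ray(T,*db[0],.05)))
for C,im,n,box in((T,t,'top',(290,235,370,320)),(W,w,'wrist',(225,110,425,300))):
    x0,y0,x1,y1=box; c=im[y0:y1,x0:x1]; hsv=cv2.cvtColor(c,cv2.COLOR_BGR2HSV); m=((hsv[...,1]<45)&(hsv[...,2]>50)).astype(np.uint8)
    m=cv2.morphologyEx(m,cv2.MORPH_CLOSE,np.ones((7,7))); m=cv2.morphologyEx(m,cv2.MORPH_OPEN,cv2.getStructuringElement(cv2.MORPH_ELLIPSE,(25,25) if n=='top' else (61,61)))
    cs,_=cv2.findContours(m,cv2.RETR_EXTERNAL,cv2.CHAIN_APPROX_NONE); k=max(cs,key=cv2.contourArea); G=np.array([ray(C,*(p[0]+[x0,y0]),.006)[:2] for p in k],np.float32); print(n,'dial',cv2.fitEllipse(G))
E
```

```text
200 5 332.0 334.0
206 33 320.0 335.0
212 61 319.0 335.0
218 83 314.0 335.0
224 77 317.0 331.0
230 90 317.0 331.0
236 91 316.0 331.0
242 92 316.0 331.0
248 87 317.0 331.0
254 85 316.0 330.0
260 85 316.0 330.0
266 79 316.0 330.0
272 0  
{'tip_t': array([356.5    , 273.83334], dtype=float32), 'tip_s': None, 'tip_w': array([248.29585, 223.35503], dtype=float32)} tip top-wrist (array([ 0.4359, -0.2088,  0.0248]), np.float64(0.0004))
dot scene (array([338.97916, 251.08333], dtype=float32), 48) [array([ 0.5598, -0.1737,  0.05  ])]
stripe [341. 207.] [344. 216.] ((342.5, 211.5), (9.0, 3.0), 90.0)
stripe wrist [288.84128 421.31747] ((289.5, 421.0), (6.0, 39.0), 90.0) [ 0.5979 -0.1754  0.076 ]
dot top ((array([336.30984, 225.90141], dtype=float32), 71, ((339.5321960449219, 226.750244140625), (32.015621185302734, 7.746218681335449), 14.470293045043945)), array([ 0.54823532, -0.1623548 ,  0.05      ]))
top dial ((0.4272587299346924, -0.14769293367862701), (0.1493394672870636, 0.16501843929290771), 166.415771484375)
wrist dial ((0.41474565863609314, -0.14402058720588684), (0.12173958122730255, 0.17133262753486633), 161.11715698242188)
```

>>> move_arm(
  plan="0.003 0.003 0.15 0.005; 0.003 0.003 0.4 0.005; 0.003 0.003 0.58 0.005; 0.003 0.003 0.58 0.005",
)

```text
time: 10.38
eef_pos: [0.4271, -0.1423, 0.076]
tool_rot: [-3.141, -0.007, 3.12]
force: [0.3, 1.4, 1.0]
opening: 0.501
grasp_force: 0.0
```

```bash
python3 - <<'E'
from h import *
s=r.state(); im=optics.grab_frame('wrist'); cv2.imwrite('pics/w7.png',im); C=cam('wrist',s)
to(.427,-.144,.077,3.115)
P=blob(im,(290,150,350,345),'yellow',100); print(P[0],P[2])
# pointer direction from w6 (pose then: .4277 -.1445 .1931 yaw 3.131)
W=cam('wrist',dict(eef_pos=np.array([.4277,-.1445,.1931]),tool_rot=np.array([3.1413,-.0031,3.131])))
w=cv2.imread('pics/w6.png'); b=blob(w,(255,205,312,230),'yellow',100); r_=blob(w,(235,212,265,238),'red')
G=np.array([ray(W,*p,.022)[:2] for p in np.vstack([b[3],r_[3]])],np.float32); v=cv2.fitLine(G,cv2.DIST_L2,0,.01,.01).ravel(); print('pointer ang',np.arctan2(v[1],v[0]),v[2:],len(G))
T=cam('top'); print('stripe front',ray(T,342.5,216.5,.076))
E
```

```text
move [ 0.009  -0.0075  0.0044] turn 0.0017 | pos [ 0.4288 -0.1425  0.0779] yaw [-3.1411e+00 -2.7000e-03  3.1202e+00] t 10.43 F [ 0.4  0.5 -0. ] q6 -1.63
[319.4474  308.00195] ((319.0, 307.5), (69.0, 26.0), 90.0)
pointer ang -1.4299877 [ 0.43227527 -0.18974483] 458
stripe front [ 0.56515173 -0.17649332  0.076     ]
```

View pics/w7.png

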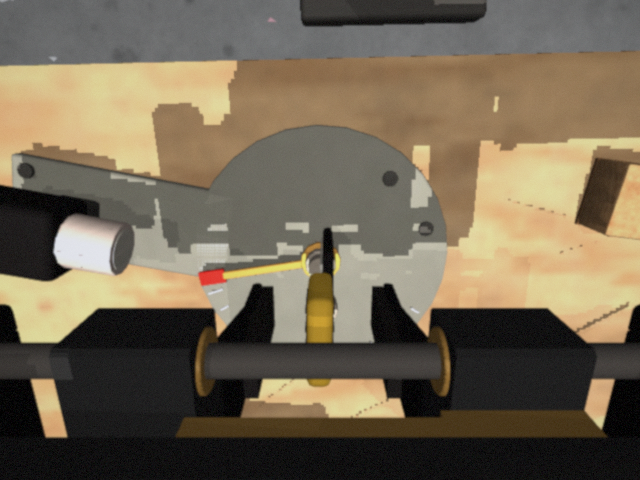

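The picture shows the bar between the fingers at x≈319 (finger middle about 323). I'll nudge, close and turn counterclockwise.

>>> move_arm(
  plan="0.007 -0.007 0 0; 0.007 -0.007 0 0; 0.007 -0.007 0 0; 0.007 -0.007 0 0; 0.007 -0.007 0 0",
  gripper=0,
  newtons=30,
)

```text
time: 11.05
eef_pos: [0.4277, -0.1438, 0.0792]
tool_rot: [3.141, 0.001, 3.118]
force: [-1.1, 5.7, 4.3]
opening: 0.11
grasp_force: 31.9
```

```bash
python3 - <<'E'
from h import *
s=r.state(); print(s['ft_torque'],s['opening'],s['grasp_force']); to(.427,-.144,.077,3.115+.598)
w=optics.grab_frame('wrist'); W=cam('wrist',s)
b=blob(w,(220,250,300,290),'yellow',100); r_=blob(w,(180,250,240,300),'red')
G=np.array([ray(W,*p,.022)[:2] for p in np.vstack([b[3],r_[3]])],np.float32); v=cv2.fitLine(G,cv2.DIST_L2,0,.01,.01).ravel(); print('pointer ang',np.arctan2(v[1],v[0]),v[2:],len(G))
E
```

```text
[ 1.68343785  0.15870761 -0.00204762] 0.11008487244118847 31.937250732444227
move [ 0.0034 -0.0013  0.011 ] turn -0.1894 | pos [ 0.4277 -0.1438  0.0792] yaw [3.1405e+00 1.4000e-03 3.1180e+00] t 11.05 F [-1.1  5.7  4.3] q6 -1.63
pointer ang -1.4180028 [ 0.433389   -0.19200481] 790
```

>>> move_arm(
  plan="0 0 0 -0.04; 0 0 0 -0.08; 0 0 0 -0.12; 0 0 0 -0.16; 0 0 0 -0.19",
)

```text
time: 11.72
eef_pos: [0.4277, -0.1439, 0.0792]
tool_rot: [-3.141, 0.002, -2.565]
force: [-1.2, 4.9, 3.7]
opening: 0.113
grasp_force: 31.9
```

>>> move_arm(
  plan="0 0 0 0; 0 0 0 0",
)

```text
time: 11.98
eef_pos: [0.4277, -0.1439, 0.0792]
tool_rot: [-3.141, 0.001, -2.57]
force: [-1.7, 5.3, 5.7]
opening: 0.114
grasp_force: 31.9
```

```bash
python3 - <<'E'
from h import *
s=r.state(); print(s['ft_torque'],s['opening'],s['grasp_force']); to(.427,-.144,.077,3.115+.598)
t=optics.grab_frame('top'); sc=optics.grab_frame('scene'); w=optics.grab_frame('wrist')
for n,i in zip('tsw',(t,sc,w)): cv2.imwrite(f'pics/{n}8.png',i)
T=cam('top');S=cam('scene');W=cam('wrist')
A=np.array([.427,-.1435]); tip=np.r_[A+.068*np.array([np.cos(-.233),np.sin(-.233)]),.022]
for n,C,im in(('top',T,t),('scene',S,sc),('wrist',W,w)):
    x,y=proj(C,tip).astype(int); k=12 if n!='wrist' else 40
    b=blob(im,(max(0,x-k),max(0,y-k),x+k,y+k),'red',90); print(n,'pred',x,y,b and (b[0],b[1],ray(C,*b[0],.022).round(4), np.arctan2(*(ray(C,*b[0],.022)[:2]-A)[::-1])))
for n,C,im,(x0,y0,x1,y1) in(('scene',S,sc,(330,235,358,275)),):
    b=blob(im,(x0,y0,x1,y1),'orange'); print(b[0],b[1],ray(C,*b[0],.05),b[3].min(0),b[3].max(0))
E
```

```text
[ 1.7442267   0.1947252  -0.00815106] 0.11439126592980703 31.924613462761045
move [0.0032 0.0017 0.011 ] turn 0.0001 | pos [ 0.4277 -0.1439  0.0792] yaw [-3.1414e+00  1.4000e-03 -2.5698e+00] t 11.97 F [-1.7  5.3  5.7] q6 -1.04
top pred 335 250 None
scene pred 316 267 (array([315.69232, 270.     ], dtype=float32), 13, array([ 0.4842, -0.1655,  0.022 ]), np.float64(-0.3675534232602943))
wrist pred 246 331 None
[339.      251.18367] 49 [ 0.55947998 -0.17406845  0.05      ] [336. 247.] [342. 256.]
```

```bash
python3 - <<'E'
from h import *
T=cam('top');S=cam('scene'); A=np.array([.427,-.1435])
s0=cv2.imread('pics/scene0.png'); s8=cv2.imread('pics/s8.png'); t8=cv2.imread('pics/t8.png')
x,y=proj(S,(.4359,-.2088,.022)); print('rest pred',x,y)
x,y=int(x),int(y)
def wc(im,box):
    x0,y0,x1,y1=box; c=im[y0:y1,x0:x1].astype(float); B,G,Rr=c[...,0],c[...,1],c[...,2]; w=np.clip(Rr-1.8*np.maximum(B,G)-10,0,None)
    Y,X=np.mgrid[y0:y1,x0:x1]; return np.array([(w*X).sum(),(w*Y).sum()])/w.sum(),(w>0).sum()
print('rest',wc(s0,(x-12,y-12,x+12,y+12)),'now',wc(s8,(306,260,326,280)))
for z in (.015,.02,.025): print(z,ray(S,*wc(s0,(x-12,y-12,x+12,y+12))[0],z).round(4),ray(S,*wc(s8,(306,260,326,280))[0],z).round(4))
b=blob(t8,(320,225,372,290),'red',90); print(b and b[:2], wc(t8,(320,235,365,270)))
for v in range(263,277): print(' '.join('%3d,%3d,%3d'%tuple(s8[v,u][::-1]) for u in range(308,325)))
# predicted tip/hub pixel for several angles
for a in (-.15,-.233,-.3,-.4): print(a,proj(S,np.r_[A+.068*np.array([np.cos(a),np.sin(a)]),.02]).round(1))
E
```

```text
rest pred 313.4063630965533 284.3326732281809
rest (array([nan, nan]), np.int64(0)) now (array([315.61534678, 269.8868667 ]), np.int64(10))
0.015 [nan nan nan] [ 0.492  -0.1568  0.015 ]
0.02 [nan nan nan] [ 0.4866 -0.1626  0.02  ]
0.025 [nan nan nan] [ 0.4811 -0.1685  0.025 ]
None (array([nan, nan]), np.int64(0))
212,172,128 211,172,128 210,171,128 211,173,129 213,175,131 215,177,133 217,179,134 219,183,137 222,186,140 224,190,143 228,198,149 232,207,156 233,211,159 233,213,161 233,212,161 233,212,160 233,213,160
217,178,134 214,175,131 212,173,129 209,170,126 208,170,126 208,170,126 209,171,127 212,173,129 214,175,131 219,181,135 225,189,142 230,199,149 232,204,153 233,207,155 233,209,157 233,211,159 233,213,161
211,181,142 213,179,139 210,176,134 208,171,129 205,167,124 203,165,122 203,164,122 204,165,122 206,167,123 212,172,128 221,182,135 226,189,140 229,194,144 230,197,146 231,201,150 232,205,154 232,209,157
183,171,148 193,175,147 197,175,143 200,172,137 202,170,131 202,167,126 201,164,122 201,163,121 205,165,122 214,172,127 220,179,132 223,183,135 225,185,137 226,188,138 227,1
[... 1511 characters left out ...]
115,106 114,115,106 120,121,112 138,139,127 152,154,141 158,160,148 160,161,148 165,167,154 173,171,156 184,174,152 206,182,148 222,189,147 226,194,147
133,134,123 146,146,135 153,153,142 153,154,142 150,152,140 151,152,141 154,155,144 157,159,147 162,164,151 163,165,152 162,164,151 164,166,153 168,169,156 175,173,157 192,178,155 212,183,148 222,187,143
157,159,146 165,166,153 169,170,157 168,169,156 164,166,152 164,166,152 165,167,154 166,167,154 165,167,154 163,165,152 161,163,150 162,163,150 167,169,156 173,175,162 183,179,162 201,181,152 217,184,142
-0.15 [315.4 267.4]
-0.233 [316.6 268.4]
-0.3 [317.4 269.2]
-0.4 [318.5 270.5]<stdin>:8: RuntimeWarning: invalid value encountered in divide
```

```bash
python3 - <<'E'
from h import *
for n in('w7','w8'):
    w=cv2.imread(f'pics/{n}.png'); P=blob(w,(295,270,350,343),'yellow',100); q=P[3]
    L=[];Rr=[]
    for y in range(285,340,3):
        k=q[q[:,1]==y]; 
        if len(k): L.append((y,k[:,0].min()));Rr.append((y,k[:,0].max()))
    L,Rr=np.array(L),np.array(Rr); print(n,P[0],'slopes',np.polyfit(L[:,0],L[:,1],1).round(3),np.polyfit(Rr[:,0],Rr[:,1],1).round(3))
w=cv2.imread('pics/w8.png'); hsv=cv2.cvtColor(w,cv2.COLOR_BGR2HSV); m=((hsv[...,0]>=20)&(hsv[...,0]<36)&(hsv[...,1]>110)&(hsv[...,2]>90)); rd=((hsv[...,0]<7)|(hsv[...,0]>172))&(hsv[...,1]>110)&(hsv[...,2]>60)
for y in range(225,345,4): print(y,''.join('#' if m[y,x] else 'r' if rd[y,x] else '.' for x in range(200,400,2)))
W=cam('wrist'); A=np.array([.427,-.1435])
for a in(-.13,-.233,-.33): print(a,[proj(W,np.r_[A+d*np.array([np.cos(a),np.sin(a)]),.02]).round(0) for d in (0,.02,.035,.05,.065)])
E
```

```text
w7 [319.4474  308.00195] slopes [-9.00000e-03  3.10842e+02] [-3.20000e-02  3.40379e+02]
w8 [320.4947  303.64407] slopes [-1.00000e-02  3.13839e+02] [4.00000e-03 3.33407e+02]
225 ....................................................................................................
229 ....................................................................................................
233 ....................................................................................................
237 ....................................................................................................
241 ....................................................................................................
245 ....................................................................................................
249 ....................................................................................................
253 ....................................................................................................
257 ..................................................................................
[... 1860 characters left out ...]
....############................................
333 ........................................................############................................
337 ........................................................############................................
341 ........................................................############................................
-0.13 [array([326., 260.]), array([304., 284.]), array([289., 301.]), array([273., 318.]), array([259., 334.])]
-0.233 [array([326., 260.]), array([302., 281.]), array([284., 297.]), array([267., 312.]), array([250., 327.])]
-0.33 [array([326., 260.]), array([299., 279.]), array([280., 293.]), array([262., 307.]), array([243., 321.])]
```

The pointer is partly visible in the wrist view, from (308,267) to (268,305), so I can fit its direction directly.

```bash
python3 - <<'E'
from h import *
w=cv2.imread('pics/w8.png'); W=cam('wrist'); hsv=cv2.cvtColor(w,cv2.COLOR_BGR2HSV); m=((hsv[...,0]>=20)&(hsv[...,0]<36)&(hsv[...,1]>110)&(hsv[...,2]>90))
Y,X=np.where(m); k=(X>260)&(X<306)&(Y>262)&(Y<312); P=np.c_[X,Y][k]
for z in(.015,.02,.025):
    G=np.array([ray(W,*p,z)[:2] for p in P],np.float32); v=cv2.fitLine(G,cv2.DIST_HUBER,0,.01,.01).ravel(); a=np.arctan2(v[1],v[0]); a=(a+np.pi/2)%np.pi-np.pi/2; p=v[2:]
    # where the line crosses the dot plane x=.5615, and at axis x=.427
    print(z,'ang',a.round(3),'y at axis',(p[1]+(.427-p[0])*np.tan(a)).round(4),'y at dot',(p[1]+(.5615-p[0])*np.tan(a)).round(4),len(P))
E
```

```text
0.015 ang -0.207 y at axis -0.1452 y at dot -0.1734 344
0.02 ang -0.207 y at axis -0.1465 y at dot -0.1747 344
0.025 ang -0.207 y at axis -0.1478 y at dot -0.176 344
```

```bash
python3 - <<'E'
from h import *
s=r.state(); print(s['time'],s['grasp_force'],s['opening'],abs(s['qd']).max()); print(r.hand_in())
E
```

```text
12.125 31.924762101843953 0.1132941666422079 0.0012131075790057558
the job is handed in; nothing more can be done
None
```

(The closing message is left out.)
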